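# Blank off the vacuum manifold and set its bleed valve

## Robot

A 6-joint arm with a two-finger parallel gripper is mounted at the origin on a cart in front of the work surface, level with it; the furniture and walls round the work are solid. World frame = base frame: x ahead of the robot, y to its left, z up, the work surface at z = 0. Lengths are in m, angles in degrees, forces in N, time in s.
With the tool pointing down it reaches from about 0.35 to 0.925 m from the base axis. Payload 6.4 kg.
Tool frame: the origin (TCP) lies on the centre line of the jaws, within the pads' length; the fingertips stand 11 mm ahead of it and the grasp point (between the pads) lies 8 mm behind it; z points along the fingers, y is the line along which they close (so a half turn about z gives the same grasp; the last joint's range is limited). The gripper opens to 85 mm and grips with 20 to 120 N. Pads are 22 mm wide; open, the fingers measure 114 mm over their backs; the gripper's body (76 mm by 85 mm) begins 54 mm behind the grasp point. The pads swing forward as they close: fully open they stand 13 mm farther back than shut.
Start: joints at [-73.631, 14.043, 89.255, -0, 76.702, -9.975], TCP at [0.288, -0.583, 0.242] pointing down, gripper open.
Joint ranges: [-179.41, 179.41], [-58.25, 129.5], [7.25, 145.43], [-54.29, 234.29], [11.92, 165.04], [-157.13, 157.13]. Speed limits (degrees/s): [147.25, 147.25, 180, 180, 180, 180].

## Interface

Orientations are given as a 3x3 rotation matrix whose columns are the frame's x, y, z axes.
In Python, from bench import * gives the robot as it stands.
- The arm moves only by the tool play_rows, never from a script. Its argument "targets" is one flat list of numbers, 7 for each row, row after row: the shift along the tool's x, y, z in m, then the turn, a rotation vector about the tool's x, y, z in rad, then the gripper's target within -1 to 1 (fully open at 1, half-way at 0, shut at -1). A call has 1 to 5 rows; each row shifts and turns the commanded pose from where the row before left it, along the tool's axes as they then stand; what a row does not reach is not made up. A row lasts 1/12 s, in which the tool goes at most 41.7 mm and 7.16 degrees, less where a joint would pass 70% of its speed; a pose out of reach is approached as far as the arm can. A call with a gripper value outside its range is refused whole. The fingers move at their own pace and stop on an object; the grip force is fixed at half the most. Time passes only in rows, so rows that do not move let the fingers close. It gives the time, the measured TCP pose, the force, the opening and the grip force at its end, in the units of the state.
- sense(): the state, without advancing time (a new reading comes with each control period).
- get_image(name): name is "scene" or "top" or "wrist"; returns the picture (420x560x3 uint8, red, green, blue); there is no depth.
- camera_params(name): a dict with "K" (3x3 intrinsics, pixels), "origin" and "orientation" of the camera in the world. Camera axes: x right, y up, looking along -z (the intrinsics and any distortion apply to the point x, -y, -z); pixel columns grow to the right and rows downward; lengths in m; the calibration is good to about 2 mm. A picture is of the moment at which its call begins: read the wrist's pose just before it. camera_params takes no time and is no camera call; for the wrist camera it gives the pose at the moment of the call.
- close_job(): hands the job in; it is judged then, once.
The state is a dict: "time_s": time; "joints": joint angles; "dq": joint speeds; "joint_efforts": joint torques, N m; "tool_pos": TCP position; "orientation": TCP orientation; "contact_force": force on the tool from outside, world axes, zero at the start; "ft_torque": the same for the moment, N m; "finger_gap": finger opening in m; "grasp_force": force on a finger pad.
Only numpy, scipy, OpenCV 4.12 (cv2) and the standard library are available. Lean on these libraries where they do the work, as an engineer would, in place of code of your own. Each camera call takes 0.05 s, during which the arm holds its last target. There are 200 camera calls.

## Task

The vacuum manifold is about to be pumped down. First blank off its two open ports, each with the plug that fits it, pushed fully home; then screw the red bleed-valve wheel clockwise down to its stop and back it off exactly two full turns from there. Finish with the gripper still holding the wheel's metal handle, ready to trim the bleed when the pump starts; leave the orange tape, torch, safety glasses and hand lens where they lie.

Things in the scene. Friction and masses are not known exactly. Their poses are not given: they have to be found in the camera images.
- manifold: Vacuum manifold, fixed, on a white board 110 x 330 x 16 mm. Origin: underside centre of the board; y runs along the pipe towards the valve end, z up. Aluminium pipe 36 mm thick, top 73 mm up; gauge (54 mm, top 105 mm up) behind the pipe at y +50 mm. Small port at y -110 mm, large port at y -20 mm, valve axis at y +125 mm, all at x 0.
- small_port (a point): Centre of the mouth of the small port: an upright aluminium stub, outside 24 mm, bore 18.5 mm, 26 mm deep, mouth 100 mm above the bench, mouth level. The stub stands 20 mm clear above its collar.
- large_port (a point): Centre of the mouth of the large port: outside 32 mm, bore 26.5 mm, 26 mm deep, mouth 100 mm above the bench, mouth level.
- small_plug_mid (a point): Centre (half-way up) of the small blanking plug, 40 mm tall, standing upright on the bench, loose, 35 g: metal spigot 16 mm thick and 16 mm long below, blue round grip head 28 mm across and 24 mm tall above. Fully home, the underside of the head rests on the port's mouth, with this point 4 mm above the mouth's centre.
- large_plug_mid (a point): Centre (half-way up) of the large blanking plug, 40 mm tall, standing upright, loose, 60 g: spigot 24 mm thick and 16 mm long below, blue grip head 38 mm across and 24 mm tall above. Fully home, this point is 4 mm above the large port's mouth.
- valve_axis (a point): Point on the upright axis of the bleed valve (fixed to the manifold), 150 mm above the bench, which is the height of the handle's centre when the valve is shut.
- bleed_valve (a joint): Turn of the red handwheel in rad: 0 at the hard closed stop, growing counter-clockwise from above as it opens (two turns = 12.57; at most 22). Starts 0.4 to 1 turn open. Level ring, 90 mm across, 12 mm thick, 118 mm above the bench when shut; rises 2 mm a turn. Light friction (3 N at the handle); stays where left.
- valve_handle: Bright aluminium upright barrel handle on the wheel's rim, 18 mm thick, 46 mm tall; origin at its centre, 45 mm from the valve axis and 32 mm above the middle of the rim. It spins freely on its pin (its own yaw means nothing), so it can be held at an unchanging gripper yaw while led round the circle.
- tape_orange: Bystander: roll of orange tape, 52 mm across, 28 mm tall, origin at its underside centre. Leave alone.
- torch_green: Bystander: black laser torch with a green ring, 104 x 32 mm, lying; origin at its underside centre. Leave alone.
- glasses_red: Bystander: red safety glasses, 126 x 59 x 44 mm; origin at its underside centre. Leave alone.
- magnifier: Bystander: hand lens with black handle, 148 x 62 x 9 mm, lying flat; origin at its underside centre, long side along its y. Leave alone. (Also standing near, fixed: an optical rail, 36 mm high, from x 0.49 to 0.58, y below -0.03, with a 98 mm model eyeball on it round x 0.54, y -0.22, its top 209 mm up.)

How it is judged (in metres and radians):
On the way, in this order (a step that is already met when the one before it is completed fails the run):
1. both plugs are fully home, each in the port it fits (horizontal distance between small_plug_mid and small_port below 0.004 m and z of small_plug_mid in the frame of small_port below 0.0065 m and horizontal distance between large_plug_mid and large_port below 0.004 m and z of large_plug_mid in the frame of large_port below 0.0065 m), for 0.2 s.
2. the bleed valve is closed down to its stop (value of joint bleed_valve below 0.1 rad), for 0.1 s.
At the end, for the whole second after the job is handed in: The wheel stands two turns (12.57 rad, within 0.3 rad) open from its stop, at rest, with its handle held between the fingers (contact over 2 N, handle within 40 mm of the grasp point); both plugs sit upright in their own ports, head within 2.5 mm of the mouth and within 4 mm of its centre (all of step 1 and value of joint bleed_valve between 12.27 and 12.87 rad and velocity of joint bleed_valve between -0.1 and 0.1 rad/s and contact force between the fingers and valve_handle above 2 N and distance between the grasp point and valve_handle below 0.04 m and angle between each of small_plug_mid, large_plug_mid's own z axis and vertical below 0.09 rad); the arm keeps its last pose, push and grip.
It fails at once if a bystander (tape, torch, glasses or hand lens) is pushed more than 25 mm (distance of any of tape_orange, torch_green, glasses_red, magnifier from where it was at the start of the episode above 0.025 m).
It also fails if it takes over 70 s, if anything falls off the work surface, if the arm or the gripper's body presses on something with over 40 N, if the wrist force passes 120 N, or if a joint passes its speed limit or range.

## Working session

There is one attempt and no reset: what is moved stays moved. The work goes in short steps, Python scripts to look and compute and a tool call to move; the robot and the scene stay as the last step left them, time stands still between calls to the robot, and variables do not carry over. Pictures are saved under pics/ and viewed, at most 10 in all, crops included, and the job is handed in when it is done.

Besides the shell and the picture viewer there is one more tool, called as name(argument=value, ...) on one line, values as JSON. play_rows: Moves the arm, as the interface text tells. Its arguments: {"type":"object","properties":{"targets":{"type":"array","items":{"type":"number"}}},"required":["targets"]}

```bash
mkdir -p pics; python3 - <<'E'
from bench import *
import cv2,numpy as np
s=sense();print(s)
for n in("scene","top"):
    im=get_image(n);cv2.imwrite(f"pics/{n}0.png",im[:,:,::-1]);print(n,camera_params(n))
E
```

```text
{'time_s': 0.0, 'joints': array([-7.36310432e+01,  1.40829013e+01,  8.93263142e+01, -3.76165015e-05,
        7.67013498e+01, -9.97633227e+00]), 'dq': array([ 0.06032851,  0.0400272 ,  0.07118535,  0.07563253, -0.03667001,
        0.00034957]), 'joint_efforts': array([ 3.45077551e-04, -4.29502487e+01, -3.26129651e+01, -1.03401417e-04,
        5.30594378e-03, -3.57526540e-05]), 'tool_pos': array([ 0.28829469, -0.58196147,  0.24118073]), 'orientation': array([[ 8.96135951e-01,  4.43779293e-01, -5.44451715e-04],
       [ 4.43779501e-01, -8.96134101e-01,  1.85132837e-03],
       [ 3.33679447e-04, -1.90065842e-03, -9.99998138e-01]]), 'contact_force': array([1.0635834 , 0.23612393, 0.04701199]), 'ft_torque': array([ 0.00871198, -0.01602535, -0.01528413]), 'grasp_force': 0.0, 'finger_gap': 0.08506723423883907}
scene {'K': array([[406.24847316,   0.        , 287.40541989],
       [  0.        , 406.24847316, 207.38912317],
       [  0.        ,   0.        ,   1.        ]]), 'origin': array([ 0.01673156, -0.86500506,  0.73776588]), 'orientation': array([[ 0.83020895,  0.30465512, -0.46683868],
       [-0.55745151,  0.4551461 , -0.6943269 ],
       [ 0.00094956,  0.83667633,  0.54769683]])}
top {'K': array([[423.69244596,   0.        , 271.05730616],
       [  0.        , 423.69244596, 202.86933368],
       [  0.        ,   0.        ,   1.        ]]), 'origin': array([ 0.48844857, -0.11252059,  1.3026242 ]), 'orientation': array([[ 0.008396  ,  0.99942808, -0.0327569 ],
       [-0.99964163,  0.00755608, -0.02568117],
       [-0.02541897,  0.03296078,  0.99913336]])}
```

View pics/scene0.png

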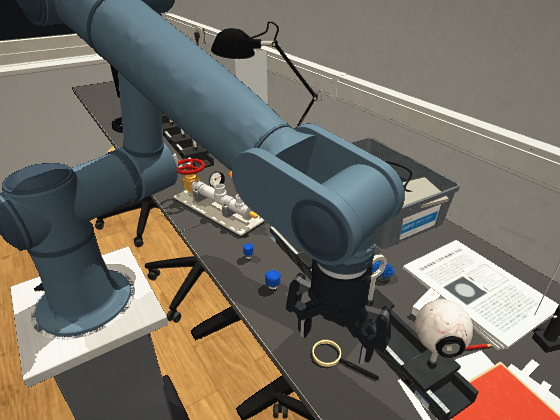

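View pics/top0.png

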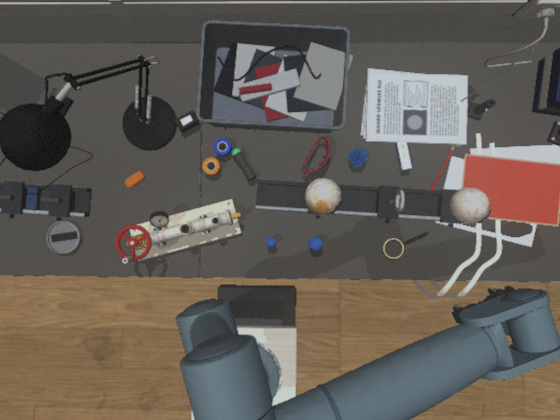

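The scene view is partly hidden by the arm. The top view shows the manifold's valve wheel near (133,242), pipe running to (238,215), small plug at (271,241), large plug at (316,243). Next I enlarge the top view.

```bash
python3 - <<'E'
import cv2
im=cv2.imread("pics/top0.png")[195:275,110:330]
im=cv2.resize(im,None,fx=3.6,fy=3.6,interpolation=cv2.INTER_CUBIC);cv2.imwrite("pics/c1.png",im)
E
cat > h.py <<'E'
import numpy as np,cv2
from bench import *
def ray(n,uv,z,P=None):
    P=P or camera_params(n);d=np.linalg.inv(P["K"])@[uv[0],uv[1],1];d=P["orientation"]@(d*[1,-1,-1])
    o=np.array(P["origin"]);return o+d*(z-o[2])/d[2]
def proj(n,p,P=None):
    P=P or camera_params(n);c=P["orientation"].T@(np.array(p)-P["origin"]);c=c*[1,-1,-1];q=P["K"]@c;return q[:2]/q[2]
E
python3 - <<'E'
import cv2,numpy as np
from h import *
im=cv2.imread("pics/top0.png")
hsv=cv2.cvtColor(im,cv2.COLOR_BGR2HSV)
m=cv2.inRange(hsv,(105,120,60),(130,255,255))
n,l,st,c=cv2.connectedComponentsWithStats(m)
for i in range(1,n):
    if st[i,4]>15: print('blue',c[i],st[i],ray("top",c[i],.035))
m=cv2.inRange(hsv,(0,130,70),(8,255,255))|cv2.inRange(hsv,(172,130,70),(180,255,255))
n,l,st,c=cv2.connectedComponentsWithStats(m)
for i in range(1,n):
    if st[i,4]>15: print('red',c[i],st[i],ray("top",c[i],.12))
E
```

```text
blue [222.17142857 146.66428571] [214 138  17  18 140] [0.69852161 0.06899421 0.035     ]
blue [357.52521008 157.36554622] [349 149  18  18 238] [ 0.6680664 -0.3373685  0.035    ]
blue [270.49230769 241.29230769] [267 237   8  10  65] [ 0.41522073 -0.0792149   0.035     ]
blue [315.3671875 243.203125 ] [309 237  13  13 128] [ 0.41086386 -0.2129045   0.035     ]
red [267.06132075  70.31603774] [256  63  24  16 212] [ 0.90158682 -0.06769217  0.12      ]
red [255.04666667  88.3       ] [240  84  31  10 150] [ 0.85030558 -0.03421869  0.12      ]
red [264.28  99.44] [262  96   6   9  25] [ 0.81863623 -0.06057363  0.12      ]
red [272.27272727 114.4469697 ] [264 107  22  14 132] [ 0.7760893 -0.0834528  0.12     ]
red [322.6547619  156.77380952] [304 137  26  36  84] [ 0.65721564 -0.22529916  0.12      ]
red [440.81395349 170.65116279] [431 150  22  40  86] [ 0.62014589 -0.55213603  0.12      ]
red [516.41692466 187.80309598] [ 464  156   96   68 4845] [ 0.57388361 -0.75825323  0.12      ]
red [132.61842105 241.25      ] [116 225  35  35 456] [0.41642969 0.3059063  0.12      ]
```

View pics/c1.png

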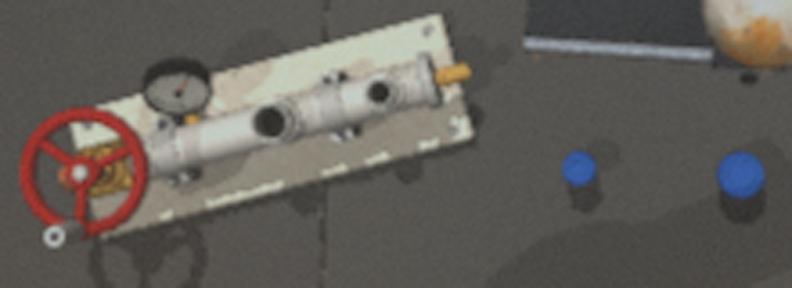

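The crop shows, in its own pixels, the large port mouth at (271,122), small port mouth at (379,92), wheel ring centre at (84,173) and handle top at (54,237).

```bash
python3 - <<'E'
from h import *
f=lambda x,y:((x+.5)/3.6-.5+110,(y+.5)/3.6-.5+195)
L=ray("top",f(271,122),.1);S=ray("top",f(379,92),.1);V=ray("top",f(84,173),.12);H=ray("top",f(54,237),.175)
print(L,S,V,H,np.linalg.norm(L-S),np.linalg.norm((L-V)[:2]),np.linalg.norm((H-V)[:2]))
d=V-S;print("yaw of pipe axis",np.degrees(np.arctan2(d[1],d[0])),"handle ang",np.degrees(np.arctan2(*(H-V)[1::-1])))
P=camera_params("wrist");s=sense();print("wrist",P);R=s["orientation"]
print("cam in tool",R.T@(P["origin"]-s["tool_pos"]),R.T@P["orientation"])
E
```

```text
[0.45285799 0.16334511 0.1       ] [0.47732467 0.07783673 0.1       ] [0.4123937  0.30482621 0.12      ] [0.36827513 0.30698995 0.175     ] 0.08893987744859523 0.14715386744610792 0.04417160213711812
yaw of pipe axis 105.96332385032302 handle ang 177.19225046871344
wrist {'K': array([[378.13456509,   0.        , 282.43017404],
       [  0.        , 378.13456509, 204.44747802],
       [  0.        ,   0.        ,   1.        ]]), 'origin': array([ 0.35002249, -0.5522162 ,  0.37237789]), 'orientation': array([[ 0.4441188 ,  0.86224002,  0.24351721],
       [-0.89596477,  0.42811754,  0.11816301],
       [-0.00236911, -0.27066126,  0.96267174]])}
cam in tool [ 0.06856525  0.00045794 -0.13108086] [[ 4.53490464e-04  9.62586123e-01  2.70975553e-01]
 [ 9.99999710e-01 -6.02255981e-04  4.65846145e-04]
 [ 6.11613681e-04  2.70975263e-01 -9.62586117e-01]]
```

play_rows(targets=[0,0,0,0,0,-0.1235,1,0,0,0,0,0,-0.1235,1,0,0,0,0,0,-0.1235,1,0,0,0,0,0,-0.1235,1,0,0,0,0,0,-0.1235,1])

```text
time_s: 0.52
tool_pos: [0.2884, -0.5822, 0.2416]
orientation: [[0.468, 0.884, -0.0], [0.884, -0.468, 0.001], [0.001, -0.001, -1.0]]
contact_force: [0.2, 0.2, 0.5]
finger_gap: 0.0853
grasp_force: 0.0
```

play_rows(targets=[0,0,0,0,0,-0.1235,1,0,0,0,0,0,-0.1235,1,0,0,0,0,0,-0.1235,1,0,0,0,0,0,-0.1235,1,0,0,0,0,0,0,1])

```text
time_s: 0.93
tool_pos: [0.2884, -0.5822, 0.2416]
orientation: [[-0.002, 1.0, -0.0], [1.0, 0.002, 0.001], [0.001, -0.0, -1.0]]
contact_force: [-0.1, -0.1, -0.2]
finger_gap: 0.0854
grasp_force: 0.0
```

play_rows(targets=[0.0335,0.0085,0,0,0,0,1,0.0335,0.0085,0,0,0,0,1,0.0335,0.0085,0,0,0,0,1,0.0335,0.0085,0,0,0,0,1,0.0335,0.0085,0,0,0,0,1])

```text
time_s: 1.35
tool_pos: [0.3309, -0.4132, 0.2418]
orientation: [[0.004, 1.0, -0.0], [1.0, -0.004, 0.001], [0.001, -0.0, -1.0]]
contact_force: [0.5, 0.2, 1.2]
finger_gap: 0.0857
grasp_force: 0.0
```

play_rows(targets=[0.0335,0.0085,0,0,0,0,1,0.0335,0.0085,0,0,0,0,1,0.0335,0.0085,0,0,0,0,1,0.0335,0.0085,0,0,0,0,1,0.0335,0.0085,0,0,0,0,1])

```text
time_s: 1.77
tool_pos: [0.3732, -0.2457, 0.2421]
orientation: [[0.004, 1.0, -0.0], [1.0, -0.004, 0.0], [0.0, -0.0, -1.0]]
contact_force: [0.2, -0.2, 1.0]
finger_gap: 0.0853
grasp_force: 0.0
```

play_rows(targets=[0.0335,0.0085,0,0,0,0,1,0.0335,0.0085,0.02,0,0,0,1,0.0335,0.0085,0.02,0,0,0,1,0.0335,0.0085,0.02,0,0,0,1,0.0335,0.0085,0.02,0,0,0,1])

```text
time_s: 2.18
tool_pos: [0.4157, -0.0782, 0.1616]
orientation: [[0.003, 1.0, 0.001], [1.0, -0.003, -0.0], [-0.0, 0.001, -1.0]]
contact_force: [0.7, -1.2, -0.4]
finger_gap: 0.0855
grasp_force: 0.0
```

play_rows(targets=[0,0,0,0,0,0,1,0,0,0,0,0,0,1])

```text
time_s: 2.35
tool_pos: [0.4148, -0.078, 0.1608]
orientation: [[-0.002, 1.0, -0.003], [1.0, 0.002, 0.001], [0.001, -0.003, -1.0]]
contact_force: [0.1, 0.1, 0.2]
finger_gap: 0.0851
grasp_force: 0.0
```

```bash
cat >> h.py <<'E'
def blue(n="wrist",z=.04,save=None):
    s=sense();P=camera_params(n);im=get_image(n)[:,:,::-1].copy()
    if save: cv2.imwrite(save,im)
    m=cv2.inRange(cv2.cvtColor(im,cv2.COLOR_BGR2HSV),(105,120,50),(130,255,255))
    k,l,st,c=cv2.connectedComponentsWithStats(m)
    for i in range(1,k):
        if st[i,4]>150: print("blue",c[i].round(1),st[i],ray(n,c[i],z,P).round(4))
    print("t",s["time_s"],"tcp",s["tool_pos"].round(4),"F",s["contact_force"].round(1),"gap",s["finger_gap"].round(4))
    return s,P,im
E
python3 - <<'E'
from h import *
s,P,im=blue(save="pics/w1.png");print(s["orientation"].round(4))
E
```

```text
blue [281.7 199.9] [ 262  178   40   44 1388] [ 0.4141 -0.0772  0.04  ]
blue [276.5 356.5] [ 253  330   47   52 2055] [ 0.4102 -0.2036  0.04  ]Traceback (most recent call last):
  File "<stdin>", line 2, in <module>
  File "h.py", line 15, in blue
    print("t",s["time_s"],"tcp",s["tool_pos"].round(4),"F",s["contact_force"].round(1),"gap",s["finger_gap"].round(4))
                                                                                             ^^^^^^^^^^^^^^^^^^^^^
AttributeError: 'float' object has no attribute 'round'
```

View pics/w1.png

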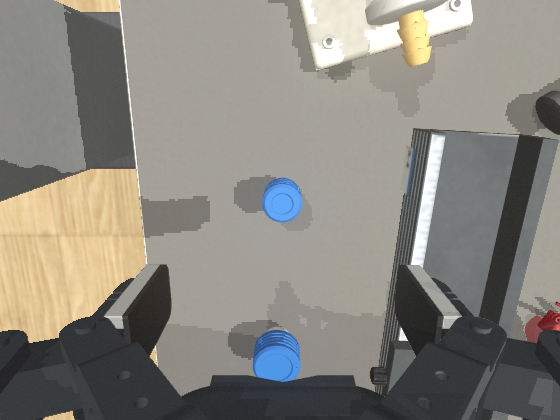

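The wrist view shows the small plug's top-face centre at (282.5,203.5) and the large plug at (277,362). The jaws are clear on both sides, so I go down and grip the small plug.

play_rows(targets=[-0.0017,0,0.03,0,0,0,1,0,0,0.03,0,0,0,1,0,0,0.03,0,0,0,1,0,0,0.03,0,0,0,1,0,0,0.017,0,0,0,1])

```text
time_s: 2.82
tool_pos: [0.4149, -0.0829, 0.0236]
orientation: [[0.004, 1.0, -0.001], [1.0, -0.004, 0.0], [0.0, -0.001, -1.0]]
contact_force: [-0.4, 0.7, 0.7]
finger_gap: 0.0854
grasp_force: 0.0
```

play_rows(targets=[0,0,0,0,0,0,-1,0,0,0,0,0,0,-1,0,0,0,0,0,0,-1,0,0,0,0,0,0,-1,0,0,0,0,0,0,-1])

```text
time_s: 3.23
tool_pos: [0.4172, -0.0826, 0.0271]
orientation: [[0.0, 1.0, 0.003], [1.0, -0.0, -0.002], [-0.002, 0.003, -1.0]]
contact_force: [-3.8, 0.6, 12.5]
finger_gap: 0.0265
grasp_force: 59.8
```

play_rows(targets=[0,0,0,0,0,0,-1,0,0,0,0,0,0,-1,0,0,0,0,0,0,-1,0,0,0,0,0,0,-1,0,0,0,0,0,0,-1])

```text
time_s: 3.65
tool_pos: [0.4172, -0.0825, 0.0272]
orientation: [[-0.001, 1.0, 0.003], [1.0, 0.001, -0.002], [-0.002, 0.003, -1.0]]
contact_force: [-1.1, -1.1, 5.3]
finger_gap: 0.0261
grasp_force: 58.7
```

play_rows(targets=[0,0,-0.038,0,0,0,-1,0,0,-0.038,0,0,0,-1,0,0,-0.038,0,0,0,-1,0,0,-0.038,0,0,0,-1,0,0,-0.038,0,0,0,-1])

```text
time_s: 4.07
tool_pos: [0.4155, -0.0815, 0.2182]
orientation: [[-0.001, 1.0, 0.002], [1.0, 0.001, -0.001], [-0.001, 0.002, -1.0]]
contact_force: [0.0, -0.4, -1.0]
finger_gap: 0.0263
grasp_force: 59.2
```

play_rows(targets=[0.0316,0.012,0,0,0,0,-1,0.0316,0.012,0,0,0,0,-1,0.0316,0.012,0,0,0,0,-1,0.0316,0.012,0,0,0,0,-1,0.0316,0.012,0,0,0,0,-1])

```text
time_s: 4.48
tool_pos: [0.4761, 0.0781, 0.2165]
orientation: [[-0.0, 1.0, 0.002], [1.0, 0.0, -0.0], [-0.0, 0.002, -1.0]]
contact_force: [0.7, -1.2, -0.5]
finger_gap: 0.026
grasp_force: 59.2
```

play_rows(targets=[0,0,0,0,0,0,-1,0,0,0,0,0,0,-1,0,0,0,0,0,0,-1])

```text
time_s: 4.73
tool_pos: [0.4755, 0.0763, 0.2157]
orientation: [[-0.001, 1.0, 0.001], [1.0, 0.001, -0.0], [-0.0, 0.001, -1.0]]
contact_force: [0.5, -0.2, -1.0]
finger_gap: 0.026
grasp_force: 59.3
```

```bash
sed -i 's/s\["finger_gap"\].round(4)/round(s["finger_gap"],4)/' h.py
python3 - <<'E'
from h import *
s,P,im=blue(save="pics/w2.png",z=.22);print(s["orientation"].round(4))
E
```

```text
blue [524.6 183.2] [ 494  155   66   62 2307] [0.5586 0.1165 0.22  ]
blue [282.4 280.4] [ 245  234   76   91 5575] [0.4756 0.0798 0.22  ]
t 4.7333 tcp [0.4755 0.0763 0.2157] F [ 0.5 -0.2 -1. ] gap 0.026
[[-9.e-04  1.e+00  6.e-04]
 [ 1.e+00  9.e-04 -4.e-04]
 [-4.e-04  6.e-04 -1.e+00]]
```

View pics/w2.png

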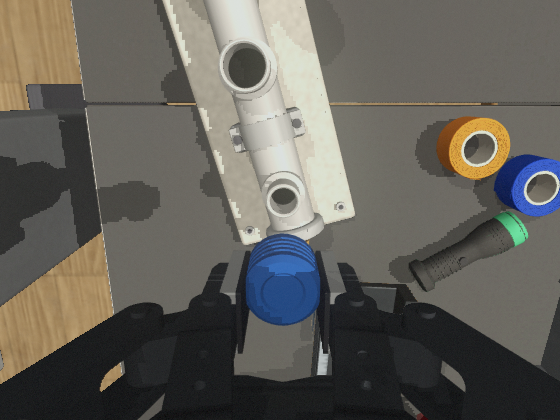

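The view shows the small port mouth at about (286,195) and the held plug's top face at about (283,290), upright. I zoom in on both to fit them.

```bash
cat >> h.py <<'E'
def circ(P,c,r,n=72):
    t=np.linspace(0,2*np.pi,n);return np.array([proj("",[c[0]+r*np.cos(a),c[1]+r*np.sin(a),c[2]],P) for a in t])
def show(im,circles,box,f,fn):
    x0,y0,x1,y1=box;c=cv2.resize(im[y0:y1,x0:x1],None,fx=f,fy=f,interpolation=cv2.INTER_CUBIC)
    for q in circles: cv2.polylines(c,[(((q-[x0,y0]+.5)*f-.5)*8).round().astype(np.int32)],True,(0,0,255),1,cv2.LINE_AA,3)
    cv2.imwrite(fn,c)
E
python3 - <<'E'
from h import *
im=cv2.imread("pics/w2.png");P=camera_params("wrist");s=sense()
p=ray("",(286,194),.1,P);h=ray("",(283,290),.2285,P);print(p,h,h-s["tool_pos"],p-h)
show(im,[circ(P,p,.012),circ(P,p,.00925),circ(P,h,.01305)],(235,160,335,330),3.5,"pics/w2z.png")
E
```

```text
[0.47798455 0.08198544 0.1       ] [0.47577109 0.07999962 0.2285    ] [0.00036737 0.00419557 0.01290425] [ 0.00221346  0.00198581 -0.1285    ]
```

View pics/w2z.png

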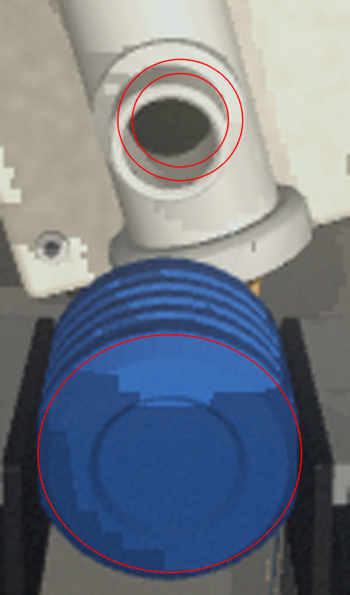

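The overlay fits the plug face to within about 1.5 px. The port rim is really centred near (283,199.6), left of and below my first circle. I correct for that, go down to just above the mouth and look again.

play_rows(targets=[-0.0012,0.0003,0.022,0,0,0,-1,0,0,0.022,0,0,0,-1,0,0,0.022,0,0,0,-1,0,0,0,0,0,0,-1,0,0,0,0,0,0,-1])

```text
time_s: 5.2
tool_pos: [0.475, 0.0743, 0.1487]
orientation: [[0.001, 1.0, -0.002], [1.0, -0.001, 0.0], [0.0, -0.002, -1.0]]
contact_force: [0.5, -0.1, -0.1]
finger_gap: 0.0261
grasp_force: 59.3
```

```bash
python3 - <<'E'
from h import *
P=camera_params("wrist")
s,P,im=blue(save="pics/w3.png",z=.16)
t=s["tool_pos"];R=s["orientation"];print(R.round(4))
h=ray("",(282.8,291.5),t[2]+.0128,P);h0=t+R@[0.0038,.0002,-.0128]
p=np.array([.4760,.0783,.1]);print(h,h0)
show(im,[circ(P,p,.012),circ(P,p,.00925),circ(P,h,.01305)],(215,160,355,340),3.3,"pics/w3z.png")
E
```

```text
blue [552.8 203.2] [543 180  17  47 539] [0.564  0.1092 0.16  ]
blue [282.4 280.6] [ 245  234   75   92 5533] [0.4752 0.0812 0.16  ]
t 5.2 tcp [0.475  0.0743 0.1487] F [ 0.5 -0.1 -0.1] gap 0.0261
[[ 1.4e-03  1.0e+00 -2.4e-03]
 [ 1.0e+00 -1.4e-03  1.0e-04]
 [ 1.0e-04 -2.4e-03 -1.0e+00]]
[0.47535571 0.07785298 0.16153977] [0.4752837  0.07807421 0.1615397 ]
```

View pics/w3z.png

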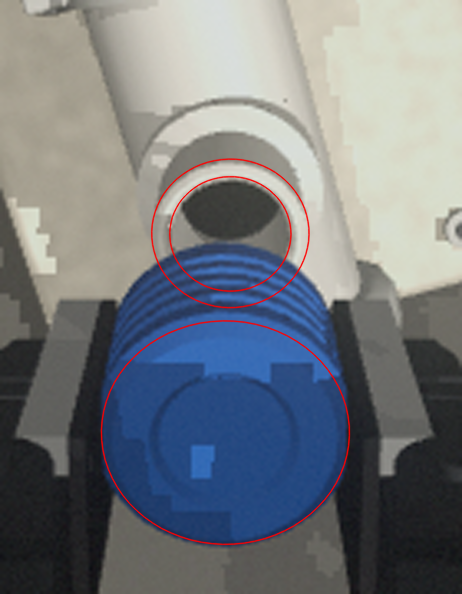

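The overlay now fits the rim and the plug head; the plug is 0.6 mm off in x and 0.4 mm in y. I correct that and insert it gently.

play_rows(targets=[0.0005,0.0006,0.01,0,0,0,-1,0,0,0.008,0,0,0,-1,0,0,0.003,0,0,0,-1,0,0,0.003,0,0,0,-1,0,0,0,0,0,0,-1])

```text
time_s: 5.67
tool_pos: [0.4761, 0.0757, 0.1246]
orientation: [[-0.001, 1.0, -0.001], [1.0, 0.001, 0.0], [0.0, -0.001, -1.0]]
contact_force: [-1.2, 0.4, -0.7]
finger_gap: 0.026
grasp_force: 59.3
```

play_rows(targets=[0,0,0.004,0,0,0,-1,0,0,0.004,0,0,0,-1,0,0,0.003,0,0,0,-1,0,0,0.002,0,0,0,-1,0,0,0,0,0,0,-1])

```text
time_s: 6.08
tool_pos: [0.4762, 0.0758, 0.1117]
orientation: [[-0.001, 1.0, -0.001], [1.0, 0.001, 0.0], [0.0, -0.001, -1.0]]
contact_force: [-0.1, -0.9, -0.3]
finger_gap: 0.0261
grasp_force: 59.3
```

play_rows(targets=[0,0,0.001,0,0,0,-1,0,0,0.001,0,0,0,-1,0,0,0.001,0,0,0,-1,0,0,0,0,0,0,-1])

```text
time_s: 6.42
tool_pos: [0.4768, 0.0758, 0.1112]
orientation: [[-0.001, 1.0, -0.001], [1.0, 0.001, -0.0], [-0.0, -0.001, -1.0]]
contact_force: [-8.1, 0.2, 14.0]
finger_gap: 0.0264
grasp_force: 60.9
```

play_rows(targets=[0,0,-0.002,0,0,0,1,0,0,0,0,0,0,1,0,0,0,0,0,0,1,0,0,0,0,0,0,1,0,0,0,0,0,0,1])

```text
time_s: 6.83
tool_pos: [0.4764, 0.0757, 0.1111]
orientation: [[-0.0, 1.0, -0.0], [1.0, 0.0, 0.0], [0.0, -0.0, -1.0]]
contact_force: [-0.1, 0.7, 0.4]
finger_gap: 0.0839
grasp_force: 0.0
```

play_rows(targets=[0,0,-0.01,0,0,0,1,0,0,-0.02,0,0,0,1,0,0,-0.03,0,0,0,1,0,0,-0.04,0,0,0,1,0,0,0,0,0,0,1])

```text
time_s: 7.25
tool_pos: [0.4809, 0.0755, 0.2201]
orientation: [[-0.001, 1.0, 0.015], [1.0, 0.001, -0.001], [-0.001, 0.015, -1.0]]
contact_force: [1.0, -0.4, 0.3]
finger_gap: 0.0859
grasp_force: 0.0
```

```bash
python3 - <<'E'
from h import *
s,P,im=blue(save="pics/w4.png",z=.124)
E
```

```text
blue [516.1 180.4] [ 481  152   75   61 2532] [0.6269 0.0948 0.124 ]
blue [273.7 203.7] [ 252  179   44   48 1548] [0.477  0.0803 0.124 ]
t 7.25 tcp [0.4809 0.0755 0.2201] F [ 1.  -0.4  0.3] gap 0.0859
```

play_rows(targets=[-0.0358,-0.0082,0,0,0,0,1,-0.0358,-0.0082,0,0,0,0,1,-0.0358,-0.0082,0,0,0,0,1,-0.0358,-0.0082,0,0,0,0,1,-0.0358,-0.0082,0,0,0,0,1])

```text
time_s: 7.72
tool_pos: [0.4346, -0.1045, 0.211]
orientation: [[-0.001, 1.0, -0.0], [1.0, 0.001, 0.0], [0.0, -0.0, -1.0]]
contact_force: [1.1, -1.3, 0.4]
finger_gap: 0.0853
grasp_force: 0.0
```

play_rows(targets=[-0.0358,-0.0082,0.0,0,0,0,1,-0.0358,-0.0082,0.025,0,0,0,1,-0.0358,-0.0082,0.025,0,0,0,1,0,0,0,0,0,0,1,0,0,0,0,0,0,1])

```text
time_s: 8.13
tool_pos: [0.4106, -0.2067, 0.1626]
orientation: [[0.003, 1.0, -0.003], [1.0, -0.003, 0.003], [0.003, -0.003, -1.0]]
contact_force: [-0.2, 1.1, 0.2]
finger_gap: 0.0857
grasp_force: 0.0
```

```bash
python3 - <<'E'
from h import *
s,P,im=blue(save="pics/w5.png",z=.04);print(s["orientation"].round(4))
m=cv2.inRange(cv2.cvtColor(im,cv2.COLOR_BGR2HSV),(105,120,50),(130,255,255))
k,l,st,c=cv2.connectedComponentsWithStats(m)
# use bottom edge and left/right extents, fit circle r=18..19 at z .04
i=max((i for i in range(1,k) if abs(c[i][0]-280)<60),key=lambda i:st[i,4]);x,y,w,h=st[i,:4]
c0=ray("",(x+w/2-.5,y+h-w/2),.04,P)
for _ in range(20):
    q=circ(P,c0,.0185);c1=ray("",(x+w/2-.5,(y+h-.5)-q[:,1].max()+proj("",c0,P)[1]),.04,P);c0=c1
print(c0,proj("",c0,P),np.ptp(q[:,0]),w)
E
```

```text
blue [281.9 206.9] [ 256  178   53   58 2408] [ 0.4099 -0.2112  0.04  ]
t 8.1333 tcp [ 0.4106 -0.2067  0.1626] F [-0.2  1.1  0.2] gap 0.0857
[[ 0.0031  1.     -0.0032]
 [ 1.     -0.0031  0.0031]
 [ 0.003  -0.0032 -1.    ]]
[ 0.40994236 -0.21388678  0.04      ] [282.         210.61739387] 52.86088247848187 53
```

play_rows(targets=[-0.0065,-0.0007,0.03,0,0,0,1,0,0,0.03,0,0,0,1,0,0,0.03,0,0,0,1,0,0,0.03,0,0,0,1,0,0,0.018,0,0,0,1])

```text
time_s: 8.6
tool_pos: [0.4111, -0.2107, 0.0245]
orientation: [[-0.003, 1.0, -0.001], [1.0, 0.003, 0.002], [0.002, -0.001, -1.0]]
contact_force: [0.1, 0.3, -0.6]
finger_gap: 0.0854
grasp_force: 0.0
```

play_rows(targets=[0,0,0,0,0,0,-1,0,0,0,0,0,0,-1,0,0,0,0,0,0,-1,0,0,0,0,0,0,-1,0,0,0,0,0,0,-1])

```text
time_s: 9.02
tool_pos: [0.4132, -0.2139, 0.0288]
orientation: [[-0.001, 1.0, 0.004], [1.0, 0.001, -0.003], [-0.003, 0.004, -1.0]]
contact_force: [-0.6, 0.4, 6.0]
finger_gap: 0.0361
grasp_force: 59.7
```

play_rows(targets=[0,0,0,0,0,0,-1,0,0,0,0,0,0,-1,0,0,0,0,0,0,-1,0,0,0,0,0,0,-1])

```text
time_s: 9.35
tool_pos: [0.4131, -0.2139, 0.0288]
orientation: [[-0.0, 1.0, 0.004], [1.0, 0.001, -0.003], [-0.003, 0.004, -1.0]]
contact_force: [0.5, 2.0, 6.7]
finger_gap: 0.0365
grasp_force: 59.8
```

play_rows(targets=[0,0,-0.031,0,0,0,-1,0,0,-0.031,0,0,0,-1,0,0,-0.031,0,0,0,-1,0,0,-0.031,0,0,0,-1,0,0,-0.031,0,0,0,-1])

```text
time_s: 9.77
tool_pos: [0.4114, -0.2127, 0.1841]
orientation: [[-0.001, 1.0, 0.002], [1.0, 0.001, -0.001], [-0.001, 0.002, -1.0]]
contact_force: [0.3, -0.7, -0.9]
finger_gap: 0.0362
grasp_force: 60.2
```

play_rows(targets=[0.0378,0.0038,0,0,0,0,-1,0.0378,0.0038,0,0,0,0,-1,0.0378,0.0038,0,0,0,0,-1,0.0378,0.0038,0,0,0,0,-1,0.0378,0.0038,0,0,0,0,-1])

```text
time_s: 10.18
tool_pos: [0.4304, -0.0222, 0.1827]
orientation: [[0.0, 1.0, 0.003], [1.0, -0.0, -0.001], [-0.001, 0.003, -1.0]]
contact_force: [0.8, -0.6, -0.8]
finger_gap: 0.0361
grasp_force: 60.2
```

play_rows(targets=[0.0378,0.0038,0,0,0,0,-1,0.0378,0.0038,0,0,0,0,-1,0.0378,0.0038,0,0,0,0,-1,0.0378,0.0038,0,0,0,0,-1,0.0378,0.0038,0,0,0,0,-1])

```text
time_s: 10.6
tool_pos: [0.4492, 0.1674, 0.1827]
orientation: [[-0.001, 1.0, 0.003], [1.0, 0.001, 0.0], [0.0, 0.003, -1.0]]
contact_force: [0.1, -0.1, -0.3]
finger_gap: 0.0358
grasp_force: 60.2
```

play_rows(targets=[0,0,0,0,0,0,-1,0,0,0,0,0,0,-1,0,0,0,0,0,0,-1])

```text
time_s: 10.85
tool_pos: [0.4492, 0.1652, 0.182]
orientation: [[-0.001, 1.0, 0.001], [1.0, 0.001, -0.0], [-0.0, 0.001, -1.0]]
contact_force: [-0.8, -0.9, -1.0]
finger_gap: 0.0362
grasp_force: 60.3
```

```bash
python3 - <<'E'
from h import *
s,P,im=blue(save="pics/w6.png",z=.19);print(s["orientation"].round(4))
m=cv2.inRange(cv2.cvtColor(im,cv2.COLOR_BGR2HSV),(105,120,50),(130,255,255))
k,l,st,c=cv2.connectedComponentsWithStats(m)
i=max((i for i in range(1,k) if abs(c[i][0]-280)<60),key=lambda i:st[i,4]);x,y,w,h=st[i,:4]
z=s["tool_pos"][2]+.0112;c0=ray("",(x+w/2-.5,y+h-w/2),z,P)
for _ in range(20):
    q=circ(P,c0,.01825);c0=ray("",(x+w/2-.5,(y+h-.5)-q[:,1].max()+proj("",c0,P)[1]),z,P)
print("plug",c0,proj("",c0,P),np.ptp(q[:,0]),w)
p=np.array([.4514,.1645,.1])
show(im,[circ(P,p,.016),circ(P,p,.01325),circ(P,c0,.01825)],(200,120,360,350),2.6,"pics/w6z.png")
E
```

```text
blue [288.3 296.5] [  232   229   114   148 10859] [0.4515 0.1642 0.19  ]
blue [547.8 290.3] [ 527  259   33   64 1232] [0.5452 0.1668 0.19  ]
t 10.85 tcp [0.4492 0.1652 0.182 ] F [-0.8 -0.9 -1. ] gap 0.0362
[[-1.2e-03  1.0e+00  1.0e-03]
 [ 1.0e+00  1.2e-03 -2.0e-04]
 [-2.0e-04  1.0e-03 -1.0e+00]]
plug [0.45155446 0.15052722 0.19319229] [288.5       334.4710307] 100.15515596544216 114
```

View pics/w6z.png

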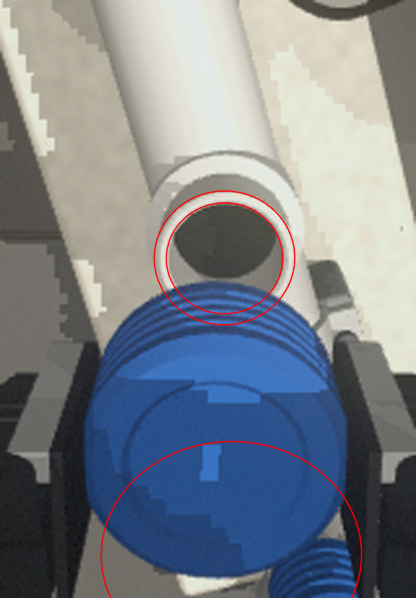

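The rim overlay fits, about 1.5 px high. The plug blob merged with the installed small plug, so I refit using the face edges I read: left 233, right 333, bottom 341.6.

```bash
python3 - <<'E'
from h import *
P=camera_params("wrist");z=sense()["tool_pos"][2]+.0112;c0=ray("",(282.8,298),z,P)
for _ in range(20):
    q=circ(P,c0,.01825);c0=ray("",(282.8,341.6-q[:,1].max()+proj("",c0,P)[1]),z,P)
print("plug",c0,proj("",c0,P),np.ptp(q[:,0]),sense()["tool_pos"])
E
```

```text
plug [0.44950989 0.16519352 0.19306389] [282.8        296.97949851] 103.27155563166903 [0.44926754 0.16464289 0.18186389]
```

play_rows(targets=[-0.001,0.0019,0.015,0,0,0,-1,0,0,0.015,0,0,0,-1,0,0,0.01,0,0,0,-1,0,0,0,0,0,0,-1,0,0,0,0,0,0,-1])

```text
time_s: 11.32
tool_pos: [0.4509, 0.1634, 0.1411]
orientation: [[0.001, 1.0, -0.001], [1.0, -0.001, -0.0], [-0.0, -0.001, -1.0]]
contact_force: [0.1, -0.6, -0.1]
finger_gap: 0.0359
grasp_force: 60.3
```

```bash
python3 - <<'E'
from h import *
s,P,im=blue(save="pics/w7.png",z=.153);t=s["tool_pos"]
p=np.array([.4514,.164,.1]);c0=t+[.0003,.0005,.0112]
show(im,[circ(P,p,.016),circ(P,p,.01325),circ(P,c0,.01825)],(200,120,360,350),2.6,"pics/w7z.png")
E
```

```text
blue [282.2 286.4] [ 232  229  102  113 9177] [0.451  0.1684 0.153 ]
t 11.3167 tcp [0.4509 0.1634 0.1411] F [ 0.1 -0.6 -0.1] gap 0.0359
```

View pics/w7z.png

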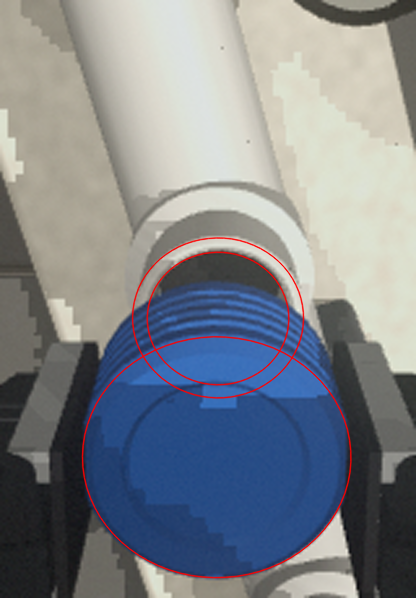

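Both overlays fit, so the plug is centred over the large port. I insert it.

play_rows(targets=[0,0,0.007,0,0,0,-1,0,0,0.005,0,0,0,-1,0,0,0.004,0,0,0,-1,0,0,0.003,0,0,0,-1,0,0,0,0,0,0,-1])

```text
time_s: 11.78
tool_pos: [0.4506, 0.1642, 0.1215]
orientation: [[-0.001, 1.0, -0.001], [1.0, 0.001, -0.0], [-0.0, -0.001, -1.0]]
contact_force: [0.3, 1.0, -0.4]
finger_gap: 0.0362
grasp_force: 60.3
```

play_rows(targets=[0,0,0.003,0,0,0,-1,0,0,0.003,0,0,0,-1,0,0,0.002,0,0,0,-1,0,0,0,0,0,0,-1])

```text
time_s: 12.12
tool_pos: [0.4508, 0.1642, 0.1138]
orientation: [[-0.001, 1.0, -0.001], [1.0, 0.001, -0.0], [-0.0, -0.001, -1.0]]
contact_force: [-0.6, -0.0, -1.4]
finger_gap: 0.0361
grasp_force: 60.3
```

play_rows(targets=[0,0,0.001,0,0,0,-1,0,0,0.001,0,0,0,-1,0,0,0.001,0,0,0,-1,0,0,0,0,0,0,-1])

```text
time_s: 12.45
tool_pos: [0.4515, 0.1643, 0.1128]
orientation: [[-0.001, 1.0, 0.0], [1.0, 0.001, -0.0], [-0.0, 0.0, -1.0]]
contact_force: [-4.5, 0.2, 8.2]
finger_gap: 0.0361
grasp_force: 61.3
```

play_rows(targets=[0,0,-0.002,0,0,0,1,0,0,0,0,0,0,1,0,0,0,0,0,0,1,0,0,0,0,0,0,1,0,0,0,0,0,0,1])

```text
time_s: 12.87
tool_pos: [0.451, 0.1642, 0.1132]
orientation: [[-0.0, 1.0, -0.0], [1.0, 0.0, -0.0], [-0.0, -0.0, -1.0]]
contact_force: [0.2, -0.4, -0.2]
finger_gap: 0.0855
grasp_force: 0.0
```

play_rows(targets=[0,0,-0.01,0,0,0,1,0,0,-0.02,0,0,0,1,0,0,-0.035,0,0,0,1,0,0,-0.035,0,0,0,1,0,0,-0.035,0,0,0,1])

```text
time_s: 13.28
tool_pos: [0.4507, 0.1642, 0.2504]
orientation: [[-0.0, 1.0, -0.0], [1.0, 0.0, 0.0], [0.0, -0.0, -1.0]]
contact_force: [0.3, 0.1, -0.0]
finger_gap: 0.0857
grasp_force: 0.0
```

play_rows(targets=[0.0286,-0.0169,0,0,0,0,1,0.0286,-0.0169,0,0,0,0,1,0.0286,-0.0169,0,0,0,0,1,0.0286,-0.0169,0,0,0,0,1,0.0286,-0.0169,0,0,0,0,1])

```text
time_s: 13.7
tool_pos: [0.3656, 0.3083, 0.2494]
orientation: [[-0.0, 1.0, 0.001], [1.0, 0.0, 0.001], [0.001, 0.001, -1.0]]
contact_force: [0.9, 0.0, 0.5]
finger_gap: 0.085
grasp_force: 0.0
```

play_rows(targets=[0,0,0,0,0,0,1,0,0,0,0,0,0,1,0,0,0,0,0,0,1])

```text
time_s: 13.95
tool_pos: [0.3666, 0.3071, 0.2488]
orientation: [[-0.001, 1.0, 0.001], [1.0, 0.001, -0.0], [-0.0, 0.001, -1.0]]
contact_force: [0.1, 0.1, -0.3]
finger_gap: 0.0853
grasp_force: 0.0
```

```bash
python3 - <<'E'
from h import *
s,P,im=blue(save="pics/w8.png",z=.124)
V=np.array([.4113,.3043,.1195]);H=np.array([.3668,.307,.175])
print(s["orientation"].round(4),proj("",V,P),proj("",H,P))
q=[circ(P,V,.045),circ(P,H,.009)]
show(im,q,(150,50,540,350),2,"pics/w8z.png")
E
```

```text
blue [383.2 361.4] [ 359  335   52   55 1944] [0.4472 0.1737 0.124 ]
t 13.95 tcp [0.3666 0.3071 0.2488] F [ 0.1  0.1 -0.3] gap 0.0853
[[-9.e-04  1.e+00  6.e-04]
 [ 1.e+00  9.e-04 -1.e-04]
 [-1.e-04  6.e-04 -1.e+00]] [344.76082784 201.57809236] [282.4423087  222.51437687]
```

View pics/w8z.png

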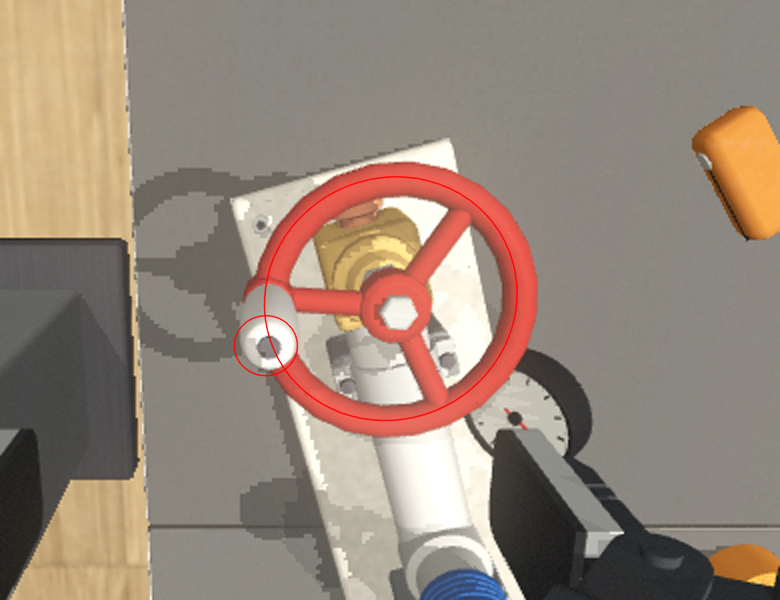

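The last picture shows the handle top at crop (268,346), nearly inside my circle, and the wheel about 0.8 mm further in +x than I assumed. That puts the axis at about (0.412,0.304) and the handle at about (0.3672,0.3067), angle 177°. I half close the gripper, go down and grip.

play_rows(targets=[-0.0004,0.0006,0,0,0,0,0,0,0,0.01,0,0,0,0,0,0,0.01,0,0,0,0,0,0,0,0,0,0,0,0,0,0,0,0,0,0])

```text
time_s: 14.42
tool_pos: [0.3666, 0.3061, 0.2269]
orientation: [[0.0, 1.0, -0.003], [1.0, -0.0, -0.001], [-0.001, -0.003, -1.0]]
contact_force: [1.1, 0.2, -0.4]
finger_gap: 0.0428
grasp_force: 0.0
```

play_rows(targets=[0,0,0.02,0,0,0,0,0,0,0.02,0,0,0,0,0,0,0.02,0,0,0,0,0,0,0.02,0,0,0,0,0,0,0,0,0,0,0])

```text
time_s: 14.83
tool_pos: [0.3648, 0.3055, 0.1445]
orientation: [[-0.0, 1.0, -0.007], [1.0, 0.0, -0.003], [-0.003, -0.007, -1.0]]
contact_force: [-0.5, 0.2, -0.9]
finger_gap: 0.0425
grasp_force: 0.0
```

play_rows(targets=[0,0,0,0,0,0,-1,0,0,0,0,0,0,-1,0,0,0,0,0,0,-1,0,0,0,0,0,0,-1,0,0,0,0,0,0,-1])

```text
time_s: 15.25
tool_pos: [0.3677, 0.3072, 0.1498]
orientation: [[-0.001, 1.0, 0.002], [1.0, 0.001, 0.001], [0.001, 0.002, -1.0]]
contact_force: [-2.5, -0.2, 4.4]
finger_gap: 0.0168
grasp_force: 58.6
```

```bash
cat > arc.py <<'E'
import numpy as np,sys
def arc(th0,step,n,R=.045,per=5):
    th=th0+step*np.arange(n+1);d=np.diff(R*np.c_[np.sin(th),np.cos(th)],axis=0)
    for i in range(0,n,per):
        print(f"end {th[min(i+per,n)]:.3f}:",", ".join(f"{a:.4f}, {b:.4f}, {-step*.002/6.283:.5f}, 0, 0, 0, -1" for a,b in d[i:i+per]))
if __name__=="__main__": arc(float(sys.argv[1]),float(sys.argv[2]),int(sys.argv[3]))
E
python3 arc.py 3.077 -0.22 10
```

```text
end 1.977: 0.0097, 0.0017, 0.00007, 0, 0, 0, -1, 0.0091, 0.0038, 0.00007, 0, 0, 0, -1, 0.0081, 0.0057, 0.00007, 0, 0, 0, -1, 0.0066, 0.0073, 0.00007, 0, 0, 0, -1, 0.0049, 0.0086, 0.00007, 0, 0, 0, -1
end 0.877: 0.0029, 0.0094, 0.00007, 0, 0, 0, -1, 0.0008, 0.0099, 0.00007, 0, 0, 0, -1, -0.0014, 0.0098, 0.00007, 0, 0, 0, -1, -0.0035, 0.0092, 0.00007, 0, 0, 0, -1, -0.0054, 0.0082, 0.00007, 0, 0, 0, -1
```

play_rows(targets=[0.0097,0.0017,0.0001,0,0,0,-1,0.0091,0.0038,0.0001,0,0,0,-1,0.0081,0.0057,0.0001,0,0,0,-1,0.0066,0.0073,0.0001,0,0,0,-1,0.0049,0.0086,0,0,0,0,-1])

```text
time_s: 15.67
tool_pos: [0.3947, 0.346, 0.1493]
orientation: [[-0.001, 1.0, 0.001], [1.0, 0.001, 0.0], [0.0, 0.001, -1.0]]
contact_force: [-2.3, -2.4, 3.8]
finger_gap: 0.0166
grasp_force: 58.8
```

play_rows(targets=[0.0029,0.0094,0.0001,0,0,0,-1,0.0008,0.0099,0.0001,0,0,0,-1,-0.0014,0.0098,0.0001,0,0,0,-1,-0.0035,0.0092,0.0001,0,0,0,-1,-0.0054,0.0082,0,0,0,0,-1])

```text
time_s: 16.08
tool_pos: [0.4415, 0.3393, 0.1489]
orientation: [[-0.001, 1.0, 0.0], [1.0, 0.001, 0.001], [0.001, 0.0, -1.0]]
contact_force: [-4.8, -0.9, 4.7]
finger_gap: 0.0164
grasp_force: 58.7
```

```bash
python3 arc.py 0.877 -0.06 70
```

```text
end 0.577: -0.0018, 0.0020, 0.00002, 0, 0, 0, -1, -0.0019, 0.0019, 0.00002, 0, 0, 0, -1, -0.0020, 0.0018, 0.00002, 0, 0, 0, -1, -0.0021, 0.0017, 0.00002, 0, 0, 0, -1, -0.0022, 0.0015, 0.00002, 0, 0, 0, -1
end 0.277: -0.0023, 0.0014, 0.00002, 0, 0, 0, -1, -0.0024, 0.0013, 0.00002, 0, 0, 0, -1, -0.0025, 0.0011, 0.00002, 0, 0, 0, -1, -0.0025, 0.0010, 0.00002, 0, 0, 0, -1, -0.0026, 0.0008, 0.00002, 0, 0, 0, -1
end -0.023: -0.0026, 0.0007, 0.00002, 0, 0, 0, -1, -0.0027, 0.0005, 0.00002, 0, 0, 0, -1, -0.0027, 0.0003, 0.00002, 0, 0, 0, -1, -0.0027, 0.0002, 0.00002, 0, 0, 0, -1, -0.0027, 0.0000, 0.00002, 0, 0, 0, -1
end -0.323: -0.0027, -0.0001, 0.00002, 0, 0, 0, -1, -0.0027, -0.0003, 0.00002, 0, 0, 0, -1, -0.0027, -0.0005, 0.00002, 0, 0, 0, -1, -0.0026, -0.0006, 0.00002, 0, 0, 0, -1, -0.0026, -0.0008, 0.00002, 0, 0, 0, -1
end -0.623: -0.0025, -0.0009, 0.00002, 0, 0, 0, -1, -0.0025, -0.0011, 0.00002, 0, 0, 0, -1, -0.0024, -0.0012, 0.00002, 0, 0, 0, -1, -0.0023, -0.0014, 0.00002, 0, 0, 0, -1, -0.0022, -0.0015, 0.00002, 0, 0, 0, -1
end -0.923: -0.0021, -0.0016, 0.00002, 0, 0, 0, -1, -0.0020, -
[... 1104 characters left out ...]
, 0, -1, 0.0019, -0.0020, 0.00002, 0, 0, 0, -1, 0.0020, -0.0018, 0.00002, 0, 0, 0, -1
end -2.723: 0.0021, -0.0017, 0.00002, 0, 0, 0, -1, 0.0022, -0.0016, 0.00002, 0, 0, 0, -1, 0.0023, -0.0015, 0.00002, 0, 0, 0, -1, 0.0024, -0.0013, 0.00002, 0, 0, 0, -1, 0.0024, -0.0012, 0.00002, 0, 0, 0, -1
end -3.023: 0.0025, -0.0010, 0.00002, 0, 0, 0, -1, 0.0026, -0.0009, 0.00002, 0, 0, 0, -1, 0.0026, -0.0007, 0.00002, 0, 0, 0, -1, 0.0026, -0.0006, 0.00002, 0, 0, 0, -1, 0.0027, -0.0004, 0.00002, 0, 0, 0, -1
end -3.323: 0.0027, -0.0002, 0.00002, 0, 0, 0, -1, 0.0027, -0.0001, 0.00002, 0, 0, 0, -1, 0.0027, 0.0001, 0.00002, 0, 0, 0, -1, 0.0027, 0.0002, 0.00002, 0, 0, 0, -1, 0.0027, 0.0004, 0.00002, 0, 0, 0, -1
```

play_rows(targets=[-0.0018,0.002,0,0,0,0,-1,-0.0019,0.0019,0,0,0,0,-1,-0.002,0.0018,0,0,0,0,-1,-0.0021,0.0017,0,0,0,0,-1,-0.0022,0.0015,0.0001,0,0,0,-1])

```text
time_s: 16.5
tool_pos: [0.4503, 0.3293, 0.1488]
orientation: [[-0.0, 1.0, 0.001], [1.0, 0.0, 0.002], [0.002, 0.001, -1.0]]
contact_force: [-2.6, 2.0, 6.3]
finger_gap: 0.0166
grasp_force: 58.8
```

play_rows(targets=[-0.0023,0.0014,0,0,0,0,-1,-0.0024,0.0013,0,0,0,0,-1,-0.0025,0.0011,0,0,0,0,-1,-0.0025,0.001,0,0,0,0,-1,-0.0026,0.0008,0.0001,0,0,0,-1])

```text
time_s: 16.92
tool_pos: [0.456, 0.3171, 0.1488]
orientation: [[-0.0, 1.0, 0.002], [1.0, 0.0, 0.002], [0.002, 0.002, -1.0]]
contact_force: [-2.4, 1.7, 4.8]
finger_gap: 0.0167
grasp_force: 58.7
```

play_rows(targets=[-0.0026,0.0007,0,0,0,0,-1,-0.0027,0.0005,0,0,0,0,-1,-0.0027,0.0003,0,0,0,0,-1,-0.0027,0.0002,0,0,0,0,-1,-0.0027,0,0.0001,0,0,0,-1])

```text
time_s: 17.33
tool_pos: [0.4578, 0.3037, 0.1487]
orientation: [[-0.0, 1.0, 0.002], [1.0, 0.0, 0.002], [0.002, 0.002, -1.0]]
contact_force: [-2.3, 2.8, 5.9]
finger_gap: 0.0164
grasp_force: 58.8
```

play_rows(targets=[-0.0027,-0.0001,0,0,0,0,-1,-0.0027,-0.0003,0,0,0,0,-1,-0.0027,-0.0005,0,0,0,0,-1,-0.0026,-0.0006,0,0,0,0,-1,-0.0026,-0.0008,0.0001,0,0,0,-1])

```text
time_s: 17.75
tool_pos: [0.4556, 0.2904, 0.1486]
orientation: [[-0.0, 1.0, 0.003], [1.0, 0.0, 0.002], [0.002, 0.003, -1.0]]
contact_force: [-1.4, 3.0, 6.1]
finger_gap: 0.0166
grasp_force: 58.8
```

play_rows(targets=[-0.0025,-0.0009,0,0,0,0,-1,-0.0025,-0.0011,0,0,0,0,-1,-0.0024,-0.0012,0,0,0,0,-1,-0.0023,-0.0014,0,0,0,0,-1,-0.0022,-0.0015,0.0001,0,0,0,-1])

```text
time_s: 18.17
tool_pos: [0.4496, 0.2784, 0.1484]
orientation: [[-0.0, 1.0, 0.003], [1.0, 0.0, 0.002], [0.002, 0.003, -1.0]]
contact_force: [-0.8, 3.0, 6.6]
finger_gap: 0.0163
grasp_force: 58.8
```

play_rows(targets=[-0.0021,-0.0016,0,0,0,0,-1,-0.002,-0.0018,0,0,0,0,-1,-0.0019,-0.0019,0,0,0,0,-1,-0.0018,-0.002,0,0,0,0,-1,-0.0017,-0.0021,0.0001,0,0,0,-1])

```text
time_s: 18.58
tool_pos: [0.4404, 0.2687, 0.1483]
orientation: [[-0.0, 1.0, 0.004], [1.0, 0.0, 0.002], [0.002, 0.004, -1.0]]
contact_force: [1.7, 2.4, 5.9]
finger_gap: 0.0165
grasp_force: 58.8
```

play_rows(targets=[-0.0016,-0.0022,0,0,0,0,-1,-0.0014,-0.0023,0,0,0,0,-1,-0.0013,-0.0024,0,0,0,0,-1,-0.0011,-0.0024,0,0,0,0,-1,-0.001,-0.0025,0.0001,0,0,0,-1])

```text
time_s: 19.0
tool_pos: [0.4289, 0.2622, 0.1482]
orientation: [[-0.0, 1.0, 0.004], [1.0, 0.0, 0.001], [0.001, 0.004, -1.0]]
contact_force: [1.7, 3.0, 5.3]
finger_gap: 0.0165
grasp_force: 58.9
```

play_rows(targets=[-0.0008,-0.0026,0,0,0,0,-1,-0.0007,-0.0026,0,0,0,0,-1,-0.0005,-0.0026,0,0,0,0,-1,-0.0004,-0.0027,0,0,0,0,-1,-0.0002,-0.0027,0.0001,0,0,0,-1])

```text
time_s: 19.42
tool_pos: [0.4158, 0.2593, 0.1481]
orientation: [[-0.0, 1.0, 0.005], [1.0, 0.0, 0.001], [0.001, 0.005, -1.0]]
contact_force: [2.1, 1.9, 6.2]
finger_gap: 0.0164
grasp_force: 58.9
```

play_rows(targets=[0,-0.0027,0,0,0,0,-1,0.0001,-0.0027,0,0,0,0,-1,0.0003,-0.0027,0,0,0,0,-1,0.0004,-0.0027,0,0,0,0,-1,0.0006,-0.0026,0.0001,0,0,0,-1])

```text
time_s: 19.83
tool_pos: [0.4024, 0.2604, 0.148]
orientation: [[-0.001, 1.0, 0.005], [1.0, 0.001, -0.0], [-0.0, 0.005, -1.0]]
contact_force: [2.5, -1.2, 6.3]
finger_gap: 0.0165
grasp_force: 58.9
```

play_rows(targets=[0.0008,-0.0026,0,0,0,0,-1,0.0009,-0.0025,0,0,0,0,-1,0.0011,-0.0025,0,0,0,0,-1,0.0012,-0.0024,0,0,0,0,-1,0.0013,-0.0023,0.0001,0,0,0,-1])

```text
time_s: 20.25
tool_pos: [0.3944, 0.2637, 0.1487]
orientation: [[-0.002, 1.0, 0.017], [1.0, 0.002, -0.005], [-0.005, 0.017, -1.0]]
contact_force: [23.5, -14.1, -2.8]
finger_gap: 0.0164
grasp_force: 58.7
```

The force jumped to about 27 N, so the stop is reached at a handle angle of about -1.98 rad. I hold there, then plan the two turns back.

play_rows(targets=[0,0,0,0,0,0,-1,0,0,0,0,0,0,-1,0,0,0,0,0,0,-1])

```text
time_s: 20.5
tool_pos: [0.3946, 0.2635, 0.1486]
orientation: [[-0.001, 1.0, 0.016], [1.0, 0.001, -0.005], [-0.005, 0.016, -1.0]]
contact_force: [19.2, -11.2, -2.2]
finger_gap: 0.0164
grasp_force: 58.6
```

```bash
python3 - <<'E'
from h import *
s=sense();t=s["tool_pos"]-.008*s["orientation"][:,2];r=t[:2]-[.4125,.3043];a=np.arctan2(r[1],r[0]);print(t,np.hypot(*r),a,s["contact_force"],"final",a+4*np.pi)
from arc import arc
th=-2.123+0.2191*np.arange(59);d=np.diff(.045*np.c_[np.sin(th),np.cos(th)],axis=0)
for i in range(0,58,5): print(f"{th[min(i+5,58)]:.3f}",d[i:i+5].round(4).tolist())
E
```

```text
[0.3944548  0.26350491 0.15657292] 0.04460794424635761 -1.9872598800063246 [ 19.18863056 -11.23568854  -2.19694447] final 10.579110734352849
-1.028 [[-0.0042, 0.0089], [-0.0022, 0.0096], [-0.0, 0.0098], [0.0021, 0.0096], [0.0041, 0.0089]]
0.068 [[0.006, 0.0078], [0.0075, 0.0063], [0.0087, 0.0045], [0.0095, 0.0025], [0.0098, 0.0004]]
1.163 [[0.0097, -0.0017], [0.0091, -0.0038], [0.008, -0.0057], [0.0066, -0.0073], [0.0049, -0.0086]]
2.259 [[0.0029, -0.0094], [0.0008, -0.0098], [-0.0014, -0.0097], [-0.0035, -0.0092], [-0.0054, -0.0082]]
3.354 [[-0.007, -0.0069], [-0.0084, -0.0052], [-0.0093, -0.0032], [-0.0098, -0.0011], [-0.0098, 0.001]]
4.450 [[-0.0093, 0.0031], [-0.0084, 0.0051], [-0.0071, 0.0068], [-0.0055, 0.0082], [-0.0036, 0.0092]]
5.545 [[-0.0015, 0.0097], [0.0007, 0.0098], [0.0028, 0.0094], [0.0048, 0.0086], [0.0065, 0.0074]]
6.641 [[0.008, 0.0058], [0.009, 0.0039], [0.0097, 0.0019], [0.0098, -0.0003], [0.0095, -0.0024]]
7.736 [[0.0088, -0.0044], [0.0076, -0.0062], [0.0061, -0.0077], [0.0042, -0.0089], [0.0022, -0.0096]]
8.832 [[0.0001, -0.0098], [-0.0021, -0.0096], [-0.0041, -0.0089], [-0.0059, -0.0078], [-0.0075, -0.0064]]
9.927 [[-0.0087, -0.0046], [-0.0095, -0.0026], [-0.0098, -0.0004], [-0.0097, 0.0017], [-0.0091, 0.0038]]
10.585 [[-0.0081, 0.0057], [-0.0066, 0.0073], [-0.0049, 0.0085]]
```

play_rows(targets=[-0.0042,0.0089,0,0,0,0,-1,-0.0022,0.0096,0,0,0,0,-1,0,0.0098,0,0,0,0,-1,0.0021,0.0096,0,0,0,0,-1,0.0041,0.0089,-0.0003,0,0,0,-1])

```text
time_s: 20.92
tool_pos: [0.436, 0.2655, 0.1481]
orientation: [[0.0, 1.0, -0.0], [1.0, -0.0, -0.0], [-0.0, -0.0, -1.0]]
contact_force: [-4.0, 0.2, 9.1]
finger_gap: 0.0165
grasp_force: 60.1
```

play_rows(targets=[0.006,0.0078,0,0,0,0,-1,0.0075,0.0063,0,0,0,0,-1,0.0087,0.0045,0,0,0,0,-1,0.0095,0.0025,0,0,0,0,-1,0.0098,0.0004,-0.0003,0,0,0,-1])

```text
time_s: 21.33
tool_pos: [0.4579, 0.3069, 0.1485]
orientation: [[-0.0, 1.0, 0.001], [1.0, 0.0, -0.002], [-0.002, 0.001, -1.0]]
contact_force: [-2.2, -4.2, 8.4]
finger_gap: 0.0164
grasp_force: 60.2
```

play_rows(targets=[0.0097,-0.0017,0,0,0,0,-1,0.0091,-0.0038,0,0,0,0,-1,0.008,-0.0057,0,0,0,0,-1,0.0066,-0.0073,0,0,0,0,-1,0.0049,-0.0086,-0.0003,0,0,0,-1])

```text
time_s: 21.75
tool_pos: [0.4314, 0.3456, 0.149]
orientation: [[-0.001, 1.0, 0.004], [1.0, 0.001, -0.001], [-0.001, 0.004, -1.0]]
contact_force: [2.8, -2.5, 6.3]
finger_gap: 0.0164
grasp_force: 59.7
```

Tracking is good and the forces are low, so I carry on.

play_rows(targets=[0.0029,-0.0094,0,0,0,0,-1,0.0008,-0.0098,0,0,0,0,-1,-0.0014,-0.0097,0,0,0,0,-1,-0.0035,-0.0092,0,0,0,0,-1,-0.0054,-0.0082,-0.0004,0,0,0,-1])

```text
time_s: 22.17
tool_pos: [0.3845, 0.3397, 0.1495]
orientation: [[-0.001, 1.0, 0.005], [1.0, 0.001, 0.002], [0.002, 0.005, -1.0]]
contact_force: [2.7, 3.1, 4.8]
finger_gap: 0.0167
grasp_force: 59.5
```

play_rows(targets=[-0.007,-0.0069,0,0,0,0,-1,-0.0084,-0.0052,0,0,0,0,-1,-0.0093,-0.0032,0,0,0,0,-1,-0.0098,-0.0011,0,0,0,0,-1,-0.0098,0.001,-0.0004,0,0,0,-1])

```text
time_s: 22.58
tool_pos: [0.3684, 0.2951, 0.1497]
orientation: [[-0.001, 1.0, 0.002], [1.0, 0.001, 0.002], [0.002, 0.002, -1.0]]
contact_force: [-0.0, 3.5, 4.9]
finger_gap: 0.0164
grasp_force: 59.9
```

play_rows(targets=[-0.0093,0.0031,0,0,0,0,-1,-0.0084,0.0051,0,0,0,0,-1,-0.0071,0.0068,0,0,0,0,-1,-0.0055,0.0082,0,0,0,0,-1,-0.0036,0.0092,-0.0004,0,0,0,-1])

```text
time_s: 23.0
tool_pos: [0.4009, 0.2605, 0.1499]
orientation: [[-0.0, 1.0, 0.0], [1.0, 0.0, 0.001], [0.001, 0.0, -1.0]]
contact_force: [-2.3, 3.6, 7.4]
finger_gap: 0.0163
grasp_force: 59.9
```

play_rows(targets=[-0.0015,0.0097,0,0,0,0,-1,0.0007,0.0098,0,0,0,0,-1,0.0028,0.0094,0,0,0,0,-1,0.0048,0.0086,0,0,0,0,-1,0.0065,0.0074,-0.0004,0,0,0,-1])

```text
time_s: 23.42
tool_pos: [0.446, 0.2737, 0.1502]
orientation: [[0.0, 1.0, -0.0], [1.0, -0.0, -0.001], [-0.001, -0.0, -1.0]]
contact_force: [-4.2, -0.3, 8.2]
finger_gap: 0.0166
grasp_force: 60.1
```

play_rows(targets=[0.008,0.0058,0,0,0,0,-1,0.009,0.0039,0,0,0,0,-1,0.0097,0.0019,0,0,0,0,-1,0.0098,-0.0003,0,0,0,0,-1,0.0095,-0.0024,-0.0004,0,0,0,-1])

```text
time_s: 23.83
tool_pos: [0.4553, 0.3196, 0.1507]
orientation: [[-0.0, 1.0, 0.002], [1.0, 0.0, -0.002], [-0.002, 0.002, -1.0]]
contact_force: [0.7, -3.1, 6.7]
finger_gap: 0.0167
grasp_force: 60.2
```

play_rows(targets=[0.0088,-0.0044,0,0,0,0,-1,0.0076,-0.0062,0,0,0,0,-1,0.0061,-0.0077,0,0,0,0,-1,0.0042,-0.0089,0,0,0,0,-1,0.0022,-0.0096,-0.0004,0,0,0,-1])

```text
time_s: 24.25
tool_pos: [0.4189, 0.3491, 0.1512]
orientation: [[-0.001, 1.0, 0.005], [1.0, 0.001, 0.0], [0.0, 0.005, -1.0]]
contact_force: [3.5, -1.0, 3.6]
finger_gap: 0.0164
grasp_force: 59.5
```

play_rows(targets=[0.0001,-0.0098,0,0,0,0,-1,-0.0021,-0.0096,0,0,0,0,-1,-0.0041,-0.0089,0,0,0,0,-1,-0.0059,-0.0078,0,0,0,0,-1,-0.0075,-0.0064,-0.0004,0,0,0,-1])

```text
time_s: 24.67
tool_pos: [0.3754, 0.3301, 0.1515]
orientation: [[-0.001, 1.0, 0.003], [1.0, 0.001, 0.002], [0.002, 0.003, -1.0]]
contact_force: [2.2, 2.3, 4.4]
finger_gap: 0.0166
grasp_force: 59.5
```

play_rows(targets=[-0.0087,-0.0046,0,0,0,0,-1,-0.0095,-0.0026,0,0,0,0,-1,-0.0098,-0.0004,0,0,0,0,-1,-0.0097,0.0017,0,0,0,0,-1,-0.0091,0.0038,-0.0004,0,0,0,-1])

```text
time_s: 25.08
tool_pos: [0.3728, 0.2828, 0.1518]
orientation: [[-0.001, 1.0, 0.001], [1.0, 0.001, 0.002], [0.002, 0.001, -1.0]]
contact_force: [0.1, 3.4, 5.5]
finger_gap: 0.0169
grasp_force: 59.9
```

play_rows(targets=[-0.0081,0.0057,0,0,0,0,-1,-0.0066,0.0073,0,0,0,0,-1,-0.0049,0.0085,0,0,0,0,-1,0,0,0,0,0,0,-1,0,0,0,0,0,0,-1])

```text
time_s: 25.5
tool_pos: [0.3958, 0.2625, 0.1519]
orientation: [[0.0, 1.0, 0.003], [1.0, -0.0, -0.0], [-0.0, 0.003, -1.0]]
contact_force: [2.6, -1.6, 7.2]
finger_gap: 0.0167
grasp_force: 59.8
```

```bash
python3 - <<'E'
from h import *
s=sense();t=s["tool_pos"]-.008*s["orientation"][:,2];r=t[:2]-[.4125,.3043];a=np.arctan2(r[1],r[0]);print(t,np.hypot(*r),a,"open",a+1.987+4*np.pi,s["contact_force"],s["grasp_force"],s["dq"].round(2))
E
```

```text
[0.3957589  0.26250945 0.15992953] 0.045019045144736605 -1.951815787348841 open 12.601554827010332 [ 2.58062073 -1.56294712  7.22413092] 59.842214584350586 [ 0.34 -0.14  0.06 -0.4  -0.2   0.06]
```

play_rows(targets=[0,0,0,0,0,0,-1,0,0,0,0,0,0,-1,0,0,0,0,0,0,-1,0,0,0,0,0,0,-1,0,0,0,0,0,0,-1])

```text
time_s: 25.92
tool_pos: [0.3956, 0.2626, 0.152]
orientation: [[-0.001, 1.0, 0.003], [1.0, 0.001, -0.001], [-0.001, 0.003, -1.0]]
contact_force: [1.4, -2.7, 8.4]
finger_gap: 0.0164
grasp_force: 59.8
```

```bash
python3 -c "
from bench import *
print(close_job())"
```

```text
the job is handed in; nothing more can be done
None
```

I handed the job in at about 26 s: both plugs felt fully home in their own ports, the valve was run to its stop and backed off about 12.6 rad (two turns), and the gripper still holds the handle; no verdict came back, and I took no picture afterwards to check the plugs or the bystanders.

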